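Stand the ring clamp in its holding block

ROBOT

A 6-joint arm with a two-finger parallel gripper is mounted at the origin on a cart in front of the work surface, level with it; the furniture and walls round the work are solid. World frame = base frame: x ahead of the robot, y to its left, z up, the work surface at z = 0. Lengths are in mm, angles in rad, forces in N, time in s.
With the tool pointing down it reaches from about 350 to 975 mm from the base axis. Payload 7.1 kg.
Tool frame: the origin (TCP) lies between the finger pads; the fingertips stand 19 mm ahead of it and the grasp point (between the pads) is the TCP (ctrl.tcp_to_tips is the distance from the TCP to the fingertips, in mm); z points along the fingers, y is the line along which they close (so a half turn about z gives the same grasp; the last joint's range is limited). The gripper opens to 88 mm and grips with 3 to 60 N. Pads are 20 mm wide; open, the fingers measure 115 mm over their backs; the gripper's body (75 mm by 178 mm) begins 61 mm behind the grasp point.
Start: joints at [1.192, 0.423, 1.63, -0, 1.089, -0.019], TCP at [220.022, 584.974, 204.775] pointing down, gripper open.
Joint ranges: [-3, 3], [-0.9, 2.11], [0.09, 2.58], [-1.31, 4.45], [0.11, 2.69], [-2.54, 2.54]. Speed limits (rad/s): [2.39, 2.39, 3.01, 3.14, 3.14, 3.14].

INTERFACE

Orientations are given as a rotation vector (axis times angle).
In Python, from workcell import status, optics, ctrl gives the robot as it stands. The module is installed in compiled form; this text tells all that it offers.
- The arm moves only by the shell command python3 -m inch 'ROWS'. ROWS is JSON, a list that holds one entry, the list of rows, each a list of 7 numbers: the shift along the tool's x, y, z in mm, then the turn, a rotation vector about the tool's x, y, z in rad, then the opening in per cent of the stroke, from 0 (shut) to 100 (fully open). A call has 1 to 20 rows; each row is the pose to reach, as a shift and turn from the pose commanded when the call began, along the tool's axes at that moment; what a row does not reach only later rows make up. A row lasts 1/10 s, in which the tool goes at most 50 mm and 8.59 degrees, less where a joint would pass 70% of its speed; a pose out of reach is approached as far as the arm can. A call with a gripper value outside its range is refused whole. The fingers move at their own pace and stop on an object; the grip force is fixed at half the most. Time passes only in rows, so rows that repeat a pose let the fingers close. It gives the time, the measured TCP pose, the force, the opening and the grip force at its end, in the units of the state.
- status.get_obs(): the state, without advancing time (a new reading comes with each control period).
- optics.get_image(name): name is "scene" or "top"; returns a dict with "frame" (384x512x3 uint8, red, green, blue), "fx", "fy", "cx", "cy" (pixels), "rvec" (rotation vector, rad) and "tvec" (3), from world to camera coordinates, as OpenCV has them. Camera axes: x right, y down, z forward; pixel columns grow to the right and rows downward; lengths in mm; the calibration is good to about 2 mm. A picture is of the moment at which its call begins. There is no depth.
- ctrl.close_job(): hands the job in; it is judged then, once.
The state is a dict: "t": time; "qpos": joint angles; "qvel": joint speeds; "joint_torque": joint torques, N m; "ee_pos": TCP position; "orientation": TCP orientation; "ft_force": force on the tool from outside, world axes, zero at the start; "moment": the same for the moment, N m; "width": finger opening in mm; "grasp_force": force on a finger pad.
Only numpy, scipy, OpenCV 4.12 (cv2) and the standard library are available. Lean on these libraries where they do the work, as an engineer would, in place of code of your own. Each camera call takes 0.05 s, during which the arm holds its last target. There are 200 camera calls.

TASK

Get the bench ready for stone setting: pick up the turned wooden ring clamp that stands on the bench beside the two metal blocks and put it upright, same end up, into the one wide round hole of the holding block, lowering it straight in until its foot sits on the bottom of the hole before you let go. Leave the brown-capped flux jar standing where it is.

Things in the scene. Friction and masses are not known exactly. Their poses are not given: they have to be found in the camera images.
- ring_clamp: Loose turned maple ring clamp, a round orange-brown wooden post with a faceted head, about 32 mm in diameter at its widest and 122 mm tall, 0.11 kg, standing upright on the bench. Origin at the centre of its underside (foot), z up along its axis. Symmetric, so its yaw does not matter. It can be gripped across its diameter from above, for instance at 85 mm above its foot (grip firmly, 30 N is fine).
- holding_block: Fixed square aluminium block, 84 x 84 x 50 mm high, with one wide blind round hole straight down in the middle of its top: 46 mm in diameter, 38 mm deep, sharp unchamfered edge, flat bottom 12 mm above the bench. Origin at the centre of its underside, z up. A fixed aluminium block of the same size nearby has four narrow 14 mm holes, three of them with steel punches that rise about 21 mm above its top; it is not the one wanted, and the two blocks may stand either way round.
- socket_floor (a point): Centre of the flat bottom of the wide hole in the holding block, 38 mm below the hole's mouth; z up, along the hole.
- flux_jar: Loose glass jar with a dark brown cap, 48 mm in diameter, 65 mm tall, standing upright on the bench; origin at the centre of its underside. A bystander, to be left alone.
Not all that is in view belongs to the job. Leave any green look-alike of the ring_clamp alone.

How it is judged:
By the outcome, as a careful person would: the job done as asked, in the order asked, and still so for the second after the job is handed in, with the robot touching nothing.
It also fails if it takes over 35 s, if anything falls off the work surface, if the arm or the gripper's body presses on something with over 40 N, if the wrist force passes 120 N, or if a joint passes its speed limit or range.

## Working session

There is one attempt and no reset: what is moved stays moved. The work goes in short steps, Python scripts to look and compute and a shell command to move; the robot and the scene stay as the last step left them, time stands still between calls to the robot, and variables do not carry over. Pictures are saved under pics/ and viewed, at most 10 in all, crops included, and the job is handed in when it is done.

```bash
mkdir -p pics
cat > h.py <<'E'
import numpy as np, cv2
from workcell import status, optics, ctrl
def snap(name,fn):
    im=optics.get_image(name); cv2.imwrite(fn,im["frame"][:,:,::-1]); return im
def cal(im):
    K=np.array([[im["fx"],0,im["cx"]],[0,im["fy"],im["cy"]],[0,0,1.]])
    R=cv2.Rodrigues(np.array(im["rvec"],float))[0]; return K,R,np.array(im["tvec"],float).ravel()
def ray(c,u,v,z):
    K,R,t=c; d=R.T@np.linalg.inv(K)@[u,v,1]; o=-R.T@t; return o+d*(z-o[2])/d[2]
def proj(c,p):
    K,R,t=c; q=K@(R@np.array(p,float)+t); return q[:2]/q[2]
E
python3 - <<'E'
from h import *
import pickle
a=snap("scene","/tmp/a.png");b=snap("top","/tmp/b.png")
pickle.dump((cal(a),cal(b),a["frame"],b["frame"]),open("/tmp/c.pkl","wb"))
cv2.imwrite("pics/scene1.png",cv2.imread("/tmp/a.png"));cv2.imwrite("pics/top1.png",cv2.imread("/tmp/b.png"))
for x in (a,b):
    K,R,t=cal(x); print(-R.T@t, R[2])
o=status.get_obs();print(o["t"],o["ee_pos"],o["orientation"],o["width"])
E
```

```text
[  -7.52623897 -853.97132709  490.73139978] [ 0.54183853  0.72868112 -0.41884941]
[450.21840167 -41.41628062 933.00211846] [ 0.14244673  0.00377798 -0.98979526]
0.1 [219.85367252 584.50875876 204.10128752] [-5.62041036e-01 -3.09066224e+00  2.05604890e-03] 88.0465394690376
```

View pics/scene1.png

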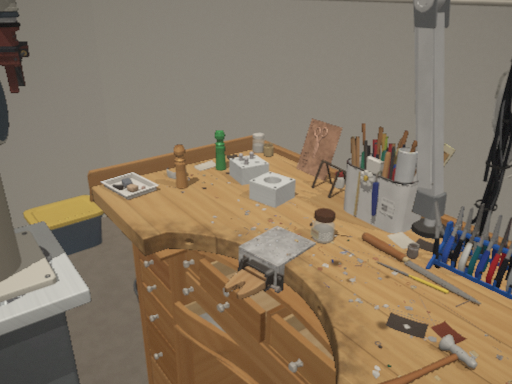

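View pics/top1.png

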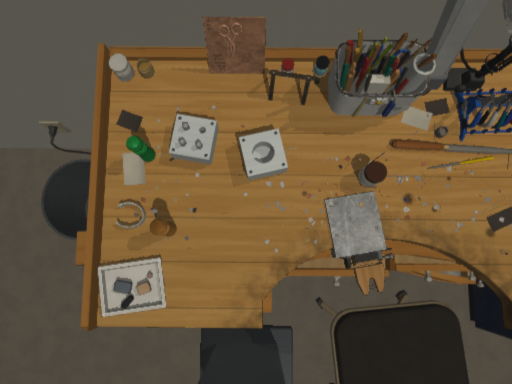

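The scene view shows an orange-brown post at (181,168) and a green look-alike at (220,150). The single wide-hole block is at (272,188), the punch block at (248,168) and the jar at (324,225). In the top view, the orange post is at about (162,228), the green one at (141,150), the wide hole at (263,152), the punch block at (194,138) and the jar at (373,174). The orange-brown one fits the description, so I'll confirm it in an enlarged crop.

Run:
```python
from h import *
a=cv2.imread("/tmp/a.png");b=cv2.imread("/tmp/b.png")
A=cv2.resize(a[130:210,160:300],None,fx=5,fy=5,interpolation=cv2.INTER_CUBIC)
B=cv2.resize(b[110:250,110:300],None,fx=4,fy=4,interpolation=cv2.INTER_CUBIC)
cv2.imwrite("pics/ca.png",A);cv2.imwrite("pics/cb.png",B)
```

```text
(no output)
```

View pics/ca.png

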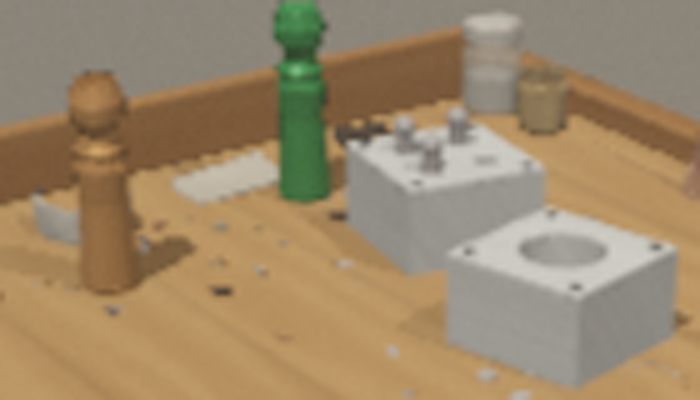

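View pics/cb.png

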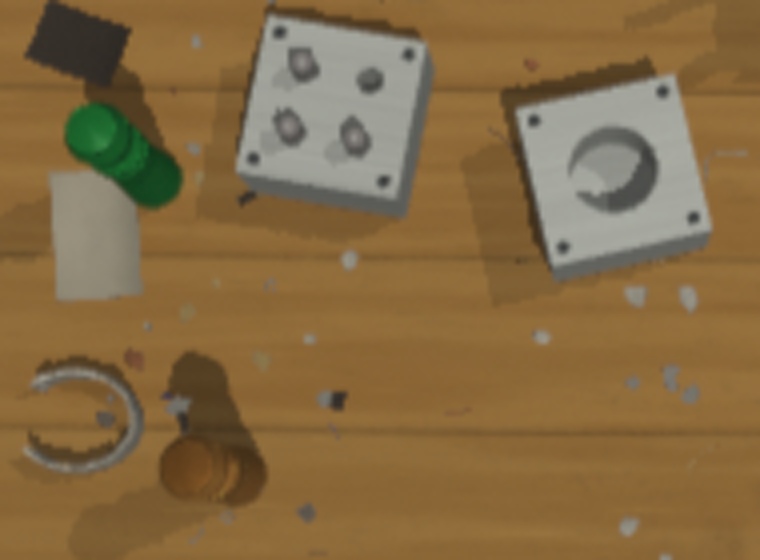

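The crops confirm it: the orange-brown post (top crop: head ~(190,467), foot ~(237,472)) is the clamp, and the block with one wide hole (mouth centre at crop (613,169)) is the target. The green post, beside the punch block, stays where it is.

Run:
```python
from h import *
import pickle
ca,cb,_,_=pickle.load(open("/tmp/c.pkl","rb"))
T=lambda u,v:((u+.5)/4-.5+110,(v+.5)/4-.5+110)
S=lambda u,v:((u+.5)/5-.5+160,(v+.5)/5-.5+130)
r=lambda c,p,z:ray(c,*p,z).round(1)
print("clamp head top",r(cb,T(190,467),108),"foot",r(cb,T(237,472),0),"foot scene",r(ca,S(109,284),0),"head scene",r(ca,S(97,100),108))
print("hole top",r(cb,T(613,169),50),"scene",r(ca,S(563,250),50))
print("corner screws top mean",np.mean([r(cb,T(*p),50) for p in [(534,120),(663,91),(694,217),(563,247)]],0),"scene",np.mean([r(ca,S(*p),50) for p in [(470,252),(551,213),(655,247),(575,287)]],0))
for n,p,z in [("green foot",(152,180),0),("green head",(95,130),108)]: print(n,r(cb,T(*p),z))
print("punchblock",[r(cb,T(*p),50) for p in [(270,14),(428,42),(398,202),(237,170)]])
print("hold corners",[r(cb,T(*p),50) for p in [(516,107),(675,75),(711,232),(556,265)]])
print("jar", r(cb,(375,172),65))
o=status.get_obs(); print(cv2.Rodrigues(np.array(o["orientation"]))[0].round(3))
```

```text
clamp head top [499.1 147.2 108. ] foot [503.1 146.9   0. ] foot scene [502.9 146.6   0. ] head scene [499.4 140.8 108. ]
hole top [657.  -50.4  50. ] scene [660.1 -50.   50. ]
corner screws top mean [657.3   -50.675  50.   ] scene [660.775 -48.9    50.   ]
green foot [660.6 198.9   0. ]
green head [660.6 199.6 108. ]
punchblock [array([738. , 128.5,  50. ]), array([723.6,  46. ,  50. ]), array([638.8,  59.5,  50. ]), array([654.9, 142.6,  50. ])]
hold corners [array([ 6.893e+02, -2.000e-01,  5.000e+01]), array([707. , -82.1,  50. ]), array([ 624.5, -100.6,   50. ]), array([606.8, -21.7,  50. ])]
jar [ 614.  -275.1   65. ]
[[-0.936  0.352 -0.   ]
 [ 0.352  0.936 -0.001]
 [ 0.    -0.001 -1.   ]]
```

```bash
python3 -m inch '[[[-8,-6,0,0,0,0,100],[-25,-19,0,0,0,0,100],[-50,-37,0,0,0,0,100],[-80,-59,0,0,0,0,100],[-113,-84,0,0,0,0,100],[-146,-109,0,0,0,0,100],[-180,-134,0,0,0,0,100],[-213,-159,0,0,0,0,100],[-247,-184,0,0,0,0,100],[-280,-209,0,0,0,0,100],[-314,-234,0,0,0,0,100],[-347,-259,0,0,0,0,100],[-372,-277,0,0,0,0,100],[-393,-293,0,0,0,0,100],[-410,-305,0,0,0,0,100],[-418,-312,0,0,0,0,100],[-418,-312,0,0,0,0,100],[-418,-312,0,0,0,0,100]]]'
python3 - <<'E'
from h import *
a=snap("scene","/tmp/a2.png");b=snap("top","/tmp/b2.png")
o=status.get_obs();print(o["t"],o["ee_pos"],o["qpos"].round(3) if hasattr(o["qpos"],'round') else o["qpos"])
A=cv2.imread("/tmp/a2.png")[60:230,100:300];B=cv2.imread("/tmp/b2.png")[100:300,80:300]
A=cv2.resize(A,(400,340));B=cv2.resize(B,(374,340))
cv2.imwrite("pics/m2.png",np.hstack([A,B]))
E
```

```text
t: 1.9
ee_pos: [500.8, 145.6, 204.7]
orientation: [-0.563, -3.09, 0.0]
ft_force: [-0.2, 1.0, 0.3]
width: 87.9
grasp_force: 0.0
2.0 [500.75451639 146.28569914 204.75017243] [ 0.261  0.272  1.857  0.     1.013 -0.951]
```

View pics/m2.png

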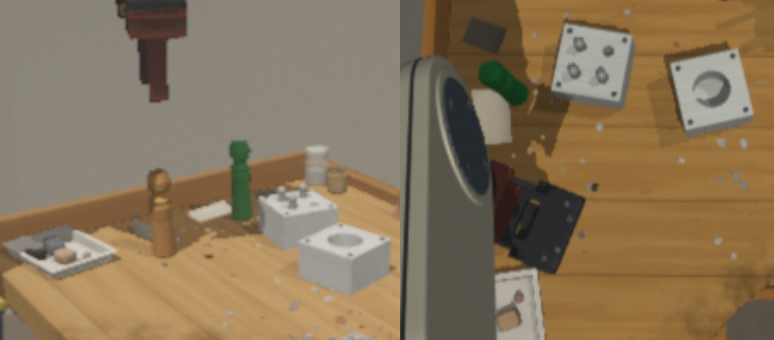

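The scene crop shows the open gripper at about (155,60), directly above the upright clamp at (160,215). I'll lower to 85 mm and close.

```bash
python3 -m inch '[[[0,0,10,0,0,0,100],[0,0,25,0,0,0,100],[0,0,45,0,0,0,100],[0,0,65,0,0,0,100],[0,0,85,0,0,0,100],[0,0,100,0,0,0,100],[0,0,112,0,0,0,100],[0,0,118,0,0,0,100],[0,0,120,0,0,0,100],[0,0,120,0,0,0,100]]]'
python3 -m inch '[[[0,0,0,0,0,0,60],[0,0,0,0,0,0,40],[0,0,0,0,0,0,20],[0,0,0,0,0,0,0],[0,0,0,0,0,0,0],[0,0,0,0,0,0,0],[0,0,0,0,0,0,0],[0,0,0,0,0,0,0],[0,0,0,0,0,0,0],[0,0,0,0,0,0,0]]]'
```

```text
t: 3.0
ee_pos: [501.5, 145.9, 84.8]
orientation: [0.562, 3.091, 0.0]
ft_force: [-1.0, 0.1, -0.4]
width: 87.9
grasp_force: 0.0
t: 4.0
ee_pos: [501.4, 145.8, 84.8]
orientation: [-0.562, -3.091, 0.0]
ft_force: [0.1, 0.4, -0.2]
width: 29.5
grasp_force: 30.0
```

```bash
python3 -m inch '[[[0,0,-5,0,0,0,0],[0,0,-15,0,0,0,0],[0,0,-30,0,0,0,0],[0,0,-50,0,0,0,0],[0,0,-70,0,0,0,0],[0,0,-88,0,0,0,0],[0,0,-100,0,0,0,0],[0,0,-107,0,0,0,0],[0,0,-110,0,0,0,0],[0,0,-110,0,0,0,0],[0,0,-110,0,0,0,0]]]'
python3 - <<'E'
from h import *
a=snap("scene","/tmp/a3.png")
o=status.get_obs();print(o["t"],o["ee_pos"],o["width"],o["grasp_force"],o["ft_force"])
A=cv2.imread("/tmp/a3.png")[60:200,130:300]
cv2.imwrite("pics/m3.png",cv2.resize(A,None,fx=4,fy=4,interpolation=cv2.INTER_CUBIC))
R=cv2.Rodrigues(np.array(o["orientation"]))[0]
print(R.T@(np.array([658,-50,195])-o["ee_pos"]))
E
```

```text
t: 5.1
ee_pos: [500.9, 145.7, 194.1]
orientation: [-0.562, -3.09, 0.001]
ft_force: [0.5, 0.4, -0.9]
width: 29.5
grasp_force: 30.0
5.15 [500.92720658 145.65772659 194.02961016] 29.846500966759017 29.998006608802825 [ 1.24785137 -0.34372232 -1.69982054]
[-215.90068913 -127.82961471   -1.10999953]
```

View pics/m3.png

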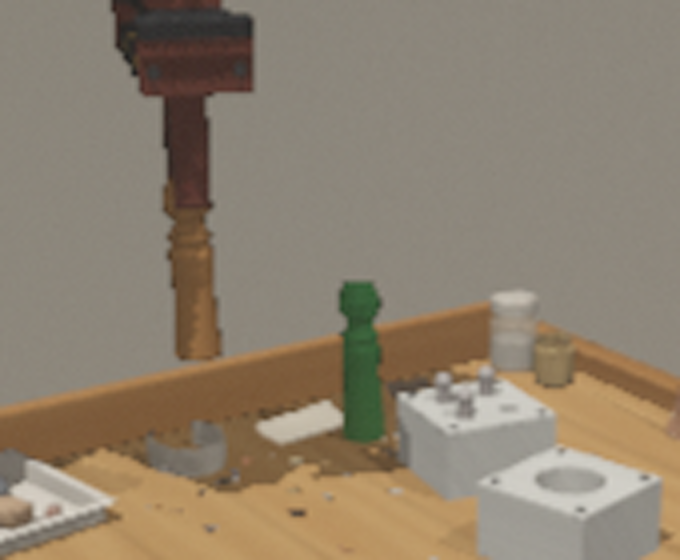

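The clamp is lifted and hangs upright, with its foot at crop (197,357). Next I'll move it over the wide hole.

```bash
python3 -m inch '[[[-9,-5,0,0,0,0,0],[-26,-15,0,0,0,0,0],[-47,-28,0,0,0,0,0],[-71,-42,0,0,0,0,0],[-95,-56,0,0,0,0,0],[-118,-70,0,0,0,0,0],[-142,-84,0,0,0,0,0],[-166,-99,0,0,0,0,0],[-187,-111,0,0,0,0,0],[-202,-120,0,0,0,0,0],[-211,-126,0,0,0,0,0],[-215,-128,0,0,0,0,0],[-215,-128,0,0,0,0,0],[-215,-128,0,0,0,0,0],[-215,-128,10,0,0,0,0],[-215,-128,25,0,0,0,0],[-215,-128,38,0,0,0,0],[-215,-128,45,0,0,0,0],[-215,-128,45,0,0,0,0],[-215,-128,45,0,0,0,0]]]'
python3 - <<'E'
from h import *
a=snap("scene","/tmp/a4.png");b=snap("top","/tmp/b4.png")
o=status.get_obs();print(o["t"],o["ee_pos"],o["width"],o["grasp_force"],o["ft_force"],o["moment"])
A=cv2.imread("/tmp/a4.png")[110:210,215:315]
B=cv2.imread("/tmp/b4.png")[105:205,210:310]
cv2.imwrite("pics/m4.png",np.hstack([cv2.resize(x,None,fx=4,fy=4,interpolation=cv2.INTER_CUBIC) for x in(A,B)]))
c=cal(a); p=np.array(o["ee_pos"])
for z in(p[2]-85,50): print(((proj(c,[p[0],p[1],z])-[215,110]+.5)*4-.5))
E
```

```text
t: 7.15
ee_pos: [657.6, -49.7, 149.5]
orientation: [-0.562, -3.09, 0.0]
ft_force: [-0.2, -0.4, -0.1]
width: 29.7
grasp_force: 30.0
7.25 [658.03651779 -49.78505337 150.27453613] 29.443246528020037 29.997953600250185 [-0.73869776  0.661065   -0.49486226] [-0.01042412  0.0247057   0.00428335]
[228.28526989 258.29944967]
[227.56197826 280.52914348]
```

View pics/m4.png

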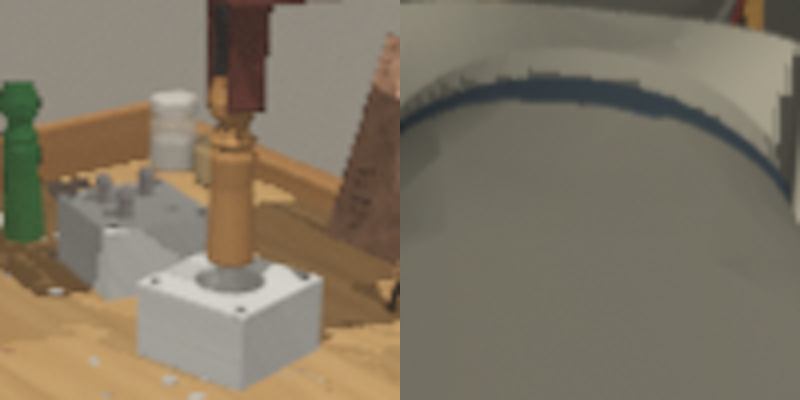

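The foot is at about (231,260), lined up with the hole centre at about (231,279). The arm hides the top view. I'll lower straight in, slowing near the bottom.

```bash
python3 -m inch '[[[0,0,4,0,0,0,0],[0,0,10,0,0,0,0],[0,0,17,0,0,0,0],[0,0,24,0,0,0,0],[0,0,31,0,0,0,0],[0,0,38,0,0,0,0],[0,0,43,0,0,0,0],[0,0,47,0,0,0,0],[0,0,49,0,0,0,0],[0,0,50,0,0,0,0],[0,0,50,0,0,0,0]]]'
python3 -m inch '[[[0,0,0.5,0,0,0,0],[0,0,1,0,0,0,0],[0,0,1.5,0,0,0,0],[0,0,2,0,0,0,0],[0,0,2,0,0,0,0]]]'
```

```text
t: 8.35
ee_pos: [657.7, -49.7, 99.8]
orientation: [0.562, 3.091, -0.0]
ft_force: [-0.3, -0.1, -1.0]
width: 29.9
grasp_force: 30.0
t: 8.85
ee_pos: [657.5, -49.7, 97.7]
orientation: [-0.562, -3.091, 0.0]
ft_force: [-1.2, -0.3, -1.3]
width: 29.7
grasp_force: 30.0
```

```bash
python3 -m inch '[[[0,0,0.4,0,0,0,0],[0,0,0.8,0,0,0,0],[0,0,0.8,0,0,0,0]]]'; python3 -m inch '[[[0,0,0.3,0,0,0,0],[0,0,0.6,0,0,0,0],[0,0,0.6,0,0,0,0]]]'
```

```text
t: 9.15
ee_pos: [657.5, -49.7, 96.9]
orientation: [-0.562, -3.091, 0.0]
ft_force: [0.2, 0.5, -1.1]
width: 29.6
grasp_force: 30.0
t: 9.45
ee_pos: [657.9, -49.8, 96.8]
orientation: [0.562, 3.09, 0.0]
ft_force: [-0.5, 0.0, 2.3]
width: 29.5
grasp_force: 30.0
```

```bash
python3 -m inch '[[[0,0,0.3,0,0,0,0],[0,0,0.5,0,0,0,0],[0,0,0.5,0,0,0,0]]]'
python3 - <<'E'
from h import *
a=snap("scene","/tmp/a5.png")
A=cv2.imread("/tmp/a5.png")[110:210,215:315]
cv2.imwrite("pics/m5.png",cv2.resize(A,None,fx=4,fy=4,interpolation=cv2.INTER_CUBIC))
E
```

```text
t: 9.75
ee_pos: [658.2, -49.9, 96.7]
orientation: [0.562, 3.089, -0.0]
ft_force: [-0.5, 0.3, 5.3]
width: 29.6
grasp_force: 30.0
```

View pics/m5.png

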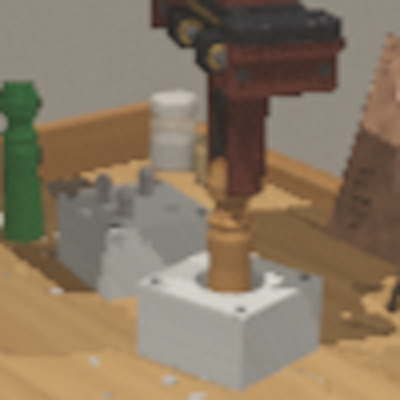

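The force is climbing (5.3 N) while the tool has stopped at 96.7 mm, and the picture shows the clamp upright in the hole at (230,265), so its foot is on the bottom. I'll release and rise straight up.

```bash
python3 -m inch '[[[0,0,-0.4,0,0,0,0],[0,0,-0.4,0,0,0,38],[0,0,-0.4,0,0,0,45],[0,0,-0.4,0,0,0,60],[0,0,-0.4,0,0,0,80],[0,0,-0.4,0,0,0,100],[0,0,-0.4,0,0,0,100],[0,0,-0.4,0,0,0,100],[0,0,-0.4,0,0,0,100]]]'
python3 -m inch '[[[0,0,-5,0,0,0,100],[0,0,-15,0,0,0,100],[0,0,-30,0,0,0,100],[0,0,-50,0,0,0,100],[0,0,-70,0,0,0,100],[0,0,-90,0,0,0,100],[0,0,-105,0,0,0,100],[0,0,-115,0,0,0,100],[0,0,-120,0,0,0,100],[0,0,-120,0,0,0,100],[0,0,-120,0,0,0,100]]]'
python3 - <<'E'
from h import *
a=snap("scene","/tmp/a6.png")
A=cv2.imread("/tmp/a6.png")[90:250,155:355]
cv2.imwrite("pics/m6.png",cv2.resize(A,None,fx=3.5,fy=3.5,interpolation=cv2.INTER_CUBIC))
E
```

```text
t: 10.7
ee_pos: [657.6, -49.7, 96.3]
orientation: [-0.562, -3.091, 0.0]
ft_force: [-0.3, 0.4, -0.3]
width: 83.7
grasp_force: 0.0
t: 11.8
ee_pos: [657.1, -49.7, 215.5]
orientation: [-0.562, -3.09, 0.0]
ft_force: [-0.7, 0.0, -0.3]
width: 88.0
grasp_force: 0.0
```

View pics/m6.png

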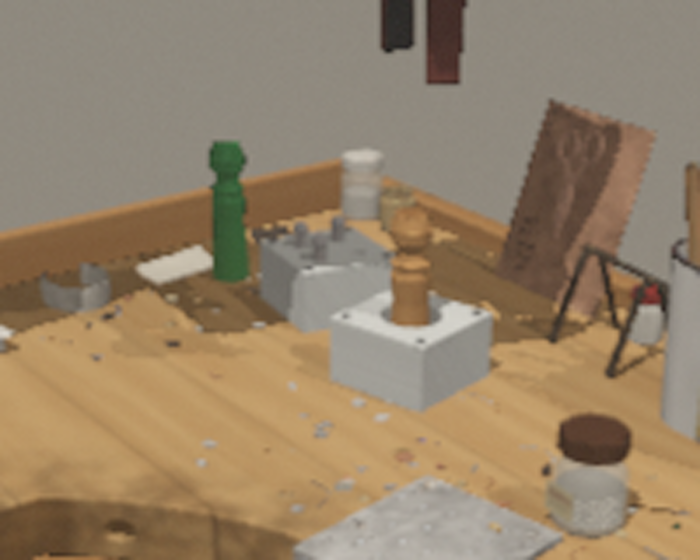

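The clamp stands upright in the wide hole at about (410,265). The jar at (590,475) and the green post are untouched, and the gripper is clear. I'll hand it in.

```bash
python3 -c "
from workcell import ctrl
print(ctrl.close_job())"
```

```text
the job is handed in; nothing more can be done
None
```

The ring clamp stands upright, head up, on the bottom of the holding block's wide hole; the flux jar and green post were left untouched, and the job was handed in at about 12 s.

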